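# Pin the lever press shut on the glued card discs

## Task

The glued card discs must stay under pressure while they dry. Press the lever press's raised arm down until the hole in its yellow eye lines up with the holes in the two blue cheeks (the eye's top is then flush with the cheeks' tops; the arm can be pushed too far), then push the red-handled locking pin along its cradle through cheek, arm and far cheek until its red handle meets the near cheek. Leave the tin, paint jar and pine cone where they are.

Things in the scene. Friction and masses are not known exactly. Their poses are not given: they have to be found in the camera images.
- press: Lever press fixed to the table: plywood board 170 x 335 x 18 mm, two blue cheeks near its +y end, pin cradle on its -x side, pivot ears near its -y end. Origin on the table (z = 0) midway between the cheeks, under their holes. x: the way the pin is driven, roughly away from the robot; y: along the lowered arm from pivot (y = -220 mm, 70 mm high) to hand grip; z up.
- near_cheek (a point): Mouth of the near cheek's hole on its cradle side, 34 mm to -x of and level with cheek_hole; the pin's shoulder ends up against this face. In the press's frame: near cheek x = -34 to -14 mm, far cheek x = 14 to 30 mm, both y = -20 to 20 mm, tops at z = 90 mm, 14 mm holes along x at z = 70 mm. Axes as press.
- cradle (a point): Middle of the pin cradle's floor, 59 mm above the table. The wooden cradle is 36 mm wide and runs from x = -155 to -34 mm in the press's frame; its two side lips, 24 mm apart, rise 5.5 mm above the floor. Axes as press.
- press_arm (a joint): Angle of the arm about its pivot, rad: 0 = level, its hole in line with the cheeks' holes, its eye's top flush with the cheeks' tops; positive = raised, starts at 0.28 to 0.5; stop at -0.045, where the hole is 10 mm too low. The hinge is stiff: the arm stays where it is left; about 2 N at the hand grip press it down, about 4 N lift it. No spring.
- lever_grip (a point): Point on the upper side of the arm's dark wooden hand grip, the place to press: 290 mm from the pivot along the arm (70 mm beyond the hole), 13 mm above the arm's centre line. The round grip is 26 to 28 mm thick and reaches from 253 to 325 mm from the pivot. The axes turn with the arm (y along it, outward).
- lever_hole (a point): Centre of the 14.5 mm hole in the arm's yellow eye (40 x 40 mm, 24 mm thick), 220 mm from the pivot. Axis of the hole = x.
- cheek_hole (a point): Fixed point on the axis of the cheeks' holes, midway between the cheeks, 70 mm above the table. The arm's hole must be brought here. Axes as press.
- pin: Loose pin lying in the cradle, nose already in the near cheek's hole. Origin on its axis at the shoulder between red handle (22 mm thick, 45 mm long, to -x) and steel shaft (12 mm thick, 74 mm long, to +x; the last 10 mm taper to 5 mm, so the nose finds a hole some 3 mm out of line). 0.06 to 0.13 kg. The shoulder starts 60 to 66 mm from the near cheek and touches it when home.
- pin_end (a point): Centre of the flat end of the pin's red handle, the face to push on, 45 mm behind the shoulder.
- tea_tin: Bystander: printed tin, 83 mm across, 112 mm tall, origin at its underside; left of the press.
- paint_jar: Bystander: small white paint jar with gold paint, 46 mm across, 46 mm tall, origin at its underside; left of the press.
- pine_cone: Bystander: pine cone, about 64 mm, origin at its underside; left of the press.
Things that resemble listed ones, but are neither listed nor needed, are in the scene too. Of the things like the pin, leave any that is green or orange; of the rest the smaller one is meant.

How it is judged:
On the way, in this order (a step that is already met when the one before it is completed fails the run):
1. the arm is brought down until its hole lines up with the cheeks' holes (angle within 0.02 rad of level) (value of joint press_arm between -0.02 and 0.02 rad), for 0.2 s.
2. the pin is driven through both cheeks and the arm, its handle against the near cheek (value of joint press_arm between -0.015 and 0.015 rad and x of pin in the frame of press between -0.038 and -0.03 m and y of pin in the frame of press between -0.004 and 0.004 m and z of pin in the frame of press between 0.066 and 0.074 m and angle between the x axis of pin and the x axis of press, either way round below 0.08 rad), for 0.2 s.
At the end, for the whole second after the job is handed in: The arm is within 0.015 rad of level, the pin lies along the cheeks' holes (within 4 mm sideways and in height, 0.08 rad in direction) with its shoulder within 4 mm of the near cheek, and it is at rest (all of step 2 and linear speed of pin below 0.02 m/s); the robot touches nothing.
It fails at once if the tea tin is moved more than 30 mm (distance of tea_tin from where it was at the start of the episode above 0.03 m).
It fails at once if the paint jar is moved more than 30 mm (distance of paint_jar from where it was at the start of the episode above 0.03 m).
It fails at once if the pine cone is moved more than 30 mm (distance of pine_cone from where it was at the start of the episode above 0.03 m).
It also fails if it takes over 48 s, if anything falls off the work surface, if the arm or the gripper's body presses on something with over 40 N, if the wrist force passes 120 N, or if a joint passes its speed limit or range.

## Robot

A 6-joint arm with a two-finger parallel gripper is mounted at the origin on a cart in front of the work surface, level with it; the furniture and walls round the work are solid. World frame = base frame: x ahead of the robot, y to its left, z up, the work surface at z = 0. Lengths are in m, angles in rad, forces in N, time in s.
With the tool pointing down it reaches from about 0.2 to 0.875 m from the base axis. Payload 3.4 kg.
Tool frame: the origin (TCP) lies between the finger pads; the fingertips stand 11 mm ahead of it and the grasp point (between the pads) lies 8 mm behind it; z points along the fingers, y is the line along which they close (so a half turn about z gives the same grasp; the last joint's range is limited). The gripper opens to 94 mm and grips with 3 to 60 N. Pads are 16 mm wide; open, the fingers measure 119 mm over their backs; the gripper's body (75 mm by 177 mm) begins 78 mm behind the grasp point.
Start: joints at [-1.378, 0.276, 1.505, -0, 1.361, -0.121], TCP at [0.177, -0.547, 0.216] pointing down, gripper open.
Joint ranges: [-2.89, 2.89], [-0.75, 2.08], [0.22, 2.7], [-1.18, 4.32], [0.11, 2.71], [-2.7, 2.7]. Speed limits (rad/s): [2.57, 2.57, 3.14, 3.14, 3.14, 3.14].

## Interface

Orientations are given as a unit quaternion [x, y, z, w].
In Python, from cell import robot gives the robot as it stands.
- The arm moves only by the tool drive_tool, never from a script. Its argument "increments" is a list of rows, each a list of 7 numbers: the shift along the tool's x, y, z in cm, then the turn, a rotation vector about the tool's x, y, z in degrees, then the opening in per cent of the stroke, from 0 (shut) to 100 (fully open). In form: [[dx, dy, dz, wx, wy, wz, gripper], ...]. A call has 1 to 5 rows; each row shifts and turns the commanded pose from where the row before left it, along the tool's axes as they then stand; what a row does not reach is not made up. A row lasts 1/8 s, in which the tool goes at most 62.5 mm and 10.7 degrees, less where a joint would pass 70% of its speed; a pose out of reach is approached as far as the arm can. A call with a gripper value outside its range is refused whole. The fingers move at their own pace and stop on an object; "grip_force" is the grip in N (left out, the last holds). Time passes only in rows, so rows that do not move let the fingers close. It gives the time, the measured TCP pose, the force, the opening and the grip force at its end, in the units of the state.
- robot.state(): the state, without advancing time (a new reading comes with each control period).
- robot.get_image(name): name is "side" or "top"; returns a dict with "img" (400x640x3 uint8, red, green, blue), "camera_matrix" (3x3 intrinsics, pixels), "k1" (the pictures are not rectified: a ray, as slopes to the right and down, at radius r is drawn at 1 + k1 r^2 times it, then the intrinsics apply), "R" (3x3) and "t" (3): a world point X has camera coordinates R X + t. Camera axes: x right, y down, z forward; pixel columns grow to the right and rows downward; lengths in m; the calibration is good to about 2 mm. A picture is of the moment at which its call begins. There is no depth.
- robot.job_done(): hands the job in; it is judged then, once.
The state is a dict: "clock": time; "q": joint angles; "dq": joint speeds; "joint_efforts": joint torques, N m; "ee_pos": TCP position; "eef_rot": TCP orientation; "force": force on the tool from outside, world axes, zero at the start; "ft_torque": the same for the moment, N m; "gripper_width": finger opening in m; "grip_force": force on a finger pad.
Only numpy, scipy, OpenCV 4.12 (cv2) and the standard library are available. Lean on these libraries where they do the work, as an engineer would, in place of code of your own. Each camera call takes 0.05 s, during which the arm holds its last target. There are 200 camera calls.

## Working session

There is one attempt and no reset: what is moved stays moved. The work goes in short steps, Python scripts to look and compute and a tool call to move; the robot and the scene stay as the last step left them, time stands still between calls to the robot, and variables do not carry over. Pictures are saved under pics/ and viewed, at most 10 in all, crops included, and the job is handed in when it is done.

Besides the shell and the picture viewer there is one more tool, called after ">>>" by a JSON object that holds its "op" and its "data". drive_tool: Moves the arm, as the interface text tells. Its arguments: {"type":"object","properties":{"increments":{"type":"array"},"grip_force":{"type":"number"}},"required":["increments"]}

```bash
mkdir -p pics
cat > h.py <<'E'
import numpy as np, cv2
from cell import robot
def ray(c,u,v):
    K=np.array(c["camera_matrix"]);R=np.array(c["R"]);t=np.array(c["t"])
    p=cv2.undistortPoints(np.array([[[u,v]]],float),K,np.array([c["k1"],0,0,0,0.]))[0,0]
    d=R.T@np.array([p[0],p[1],1]);return -R.T@t,d/np.linalg.norm(d)
def onz(c,u,v,z):
    o,d=ray(c,u,v);return o+d*(z-o[2])/d[2]
def tri(r1,r2):
    A=np.zeros((3,3));b=np.zeros(3)
    for o,d in(r1,r2):
        P=np.eye(3)-np.outer(d,d);A+=P;b+=P@o
    x=np.linalg.solve(A,b);return x,[np.linalg.norm((np.eye(3)-np.outer(d,d))@(x-o)) for o,d in(r1,r2)]
def proj(c,X):
    R=np.array(c["R"]);t=np.array(c["t"])
    return cv2.projectPoints(np.array(X,float).reshape(-1,3),cv2.Rodrigues(R)[0],t,np.array(c["camera_matrix"]),np.array([c["k1"],0,0,0,0.]))[0][:,0]
E
python3 - <<'E'
from h import *
import pickle
for n in("side","top"):
    c=robot.get_image(n);pickle.dump(c,open(n+"0.pkl","wb"))
    cv2.imwrite(f"pics/{n}0.png",c["img"][:,:,::-1])
    print(n,-np.array(c["R"]).T@np.array(c["t"]),np.array(c["R"]).round(3).tolist(),c["k1"])
s=robot.state();print(s["ee_pos"],s["eef_rot"],s["clock"],s["gripper_width"],s["force"])
E
```

```text
side [0.2469813  1.03971523 0.51919212] [[-0.949, -0.315, -0.003], [-0.119, 0.365, -0.923], [0.292, -0.876, -0.384]] -0.11681852292702827
top [0.42566239 0.08820065 1.01675258] [[-0.01, -1.0, -0.009], [-0.992, 0.011, -0.122], [0.123, 0.008, -0.992]] -0.052814090737366946
[ 0.17740428 -0.54644586  0.21571859] [ 9.87715574e-01  1.56260420e-01 -2.57788540e-05 -7.91197732e-04] 0.1 0.09391380545528948 [ 0.33729503  0.29191111 -0.19849763]
```

View pics/side0.png

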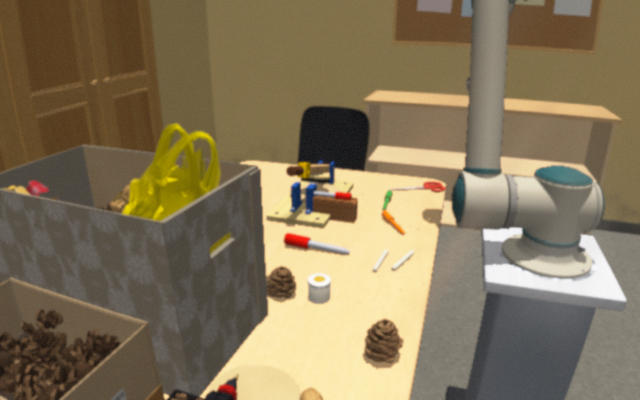

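View pics/top0.png

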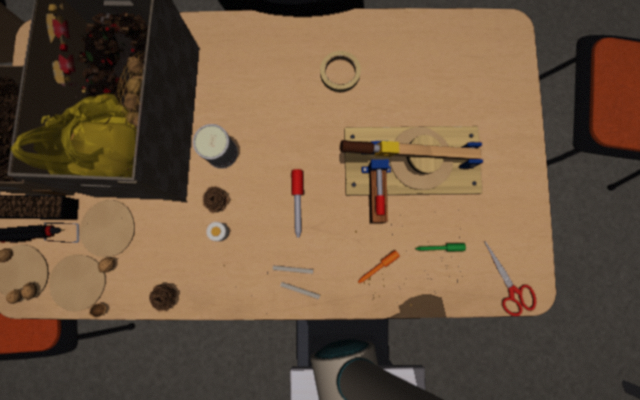

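The pin candidates in the top view are:
- **Red, in the cradle (379,200):** fits. It is the smaller of the two reds and its nose points at the blue cheek.
- **Red/steel, on the table (297,200):** larger, so a decoy.
- **Orange (380,266) and green (441,247):** to be left alone.

The raised arm runs from its grip at (358,147) to the pivot at (475,155). I'll enlarge both views to confirm.

Run:
```python
from h import *
import pickle
S=pickle.load(open("side0.pkl","rb"));T=pickle.load(open("top0.pkl","rb"))
a=cv2.resize(T["img"][110:240,325:495],None,fx=4.5,fy=4.5,interpolation=cv2.INTER_CUBIC)
b=cv2.resize(S["img"][150:240,255:375],None,fx=6,fy=6,interpolation=cv2.INTER_CUBIC)
cv2.imwrite("pics/cropT.png",a[:,:,::-1]);cv2.imwrite("pics/cropS.png",b[:,:,::-1])
for n,c in(("S",S),("T",T)):
    h=cv2.cvtColor(c["img"],cv2.COLOR_RGB2HSV)
    for m,lo,hi in(("red",(0,170,90),(5,255,255)),("red2",(174,170,90),(180,255,255)),("blue",(105,130,50),(125,255,255)),("yel",(20,190,120),(30,255,255))):
        k=cv2.inRange(h,lo,hi);N,_,st,ce=cv2.connectedComponentsWithStats(k)
        print(n,m,[(st[i].tolist(),ce[i].round(1).tolist()) for i in range(1,N) if st[i,4]>12 and 250<ce[i][0]<500])
# board corners rough, z=.018
for u,v in((345,128),(480,126),(482,192),(346,195)): print(onz(T,u,v,.018).round(4))
```

```text
S red [([425, 183, 20, 8, 98], [433.9, 186.1]), ([335, 193, 16, 7, 84], [342.9, 195.6]), ([285, 234, 24, 14, 233], [296.2, 240.3])]
S red2 []
S blue [([318, 159, 6, 4, 18], [320.5, 160.8]), ([329, 161, 7, 22, 56], [331.4, 169.4]), ([292, 183, 9, 26, 150], [295.8, 195.4]), ([307, 185, 9, 26, 139], [309.8, 195.6])]
S yel [([298, 162, 12, 16, 124], [304.7, 168.8])]
T red [([292, 169, 11, 26, 263], [296.9, 181.6]), ([376, 195, 9, 20, 171], [380.1, 204.8])]
T red2 []
T blue [([468, 143, 13, 3, 36], [473.8, 144.0]), ([371, 160, 18, 9, 150], [379.2, 163.9]), ([469, 160, 13, 3, 38], [474.8, 161.0])]
T yel [([381, 142, 18, 11, 169], [389.7, 146.7])]
[0.7281 0.0187 0.018 ]
[ 0.7305 -0.318   0.018 ]
[ 0.5645 -0.3125  0.018 ]
[0.5608 0.0196 0.018 ]
```

View pics/cropT.png

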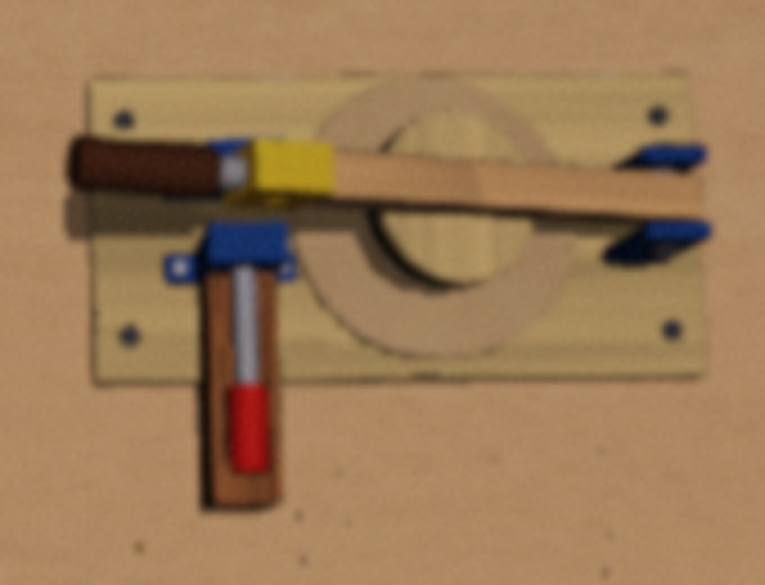

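View pics/cropS.png

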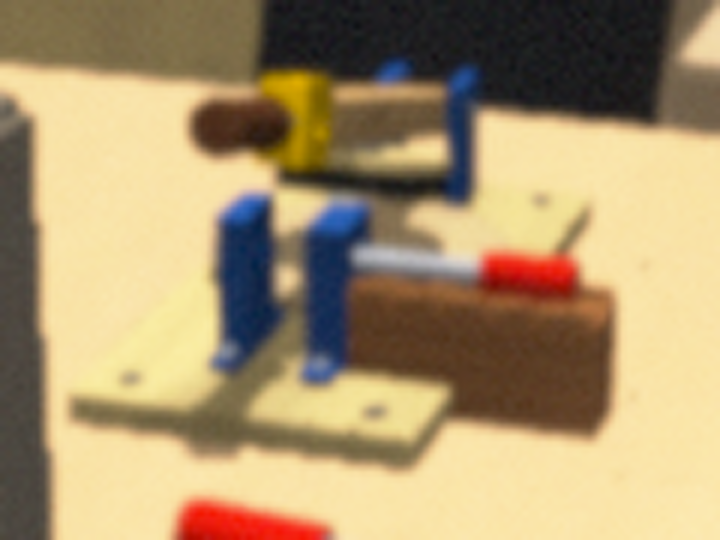

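The top crop shows the press. The board corners are at about (345,128), (478,126), (482,194) and (347,195), and the red pin lies in the cradle with its end at about (380.7,215). The side crop confirms both cheeks, the raised arm and the pin end at about (351,195). Next I'll compute the press frame.

Run:
```python
from h import *
import pickle
S=pickle.load(open("side0.pkl","rb"));T=pickle.load(open("top0.pkl","rb"))
t=lambda u,v:(325+(u+.5)/4.5-.5,110+(v+.5)/4.5-.5)
s=lambda u,v:(255+(u+.5)/6-.5,150+(v+.5)/6-.5)
print("board");B=[onz(T,*t(*p),.018) for p in((91,80),(690,73),(707,380),(97,384))]
for b in B:print(b.round(4))
for i,j in((0,1),(3,2),(3,0),(2,1)):
    d=B[j]-B[i];print(np.linalg.norm(d).round(4),np.degrees(np.arctan2(d[1],d[0])).round(2))
print("board bottom side", [onz(S,*s(*p),.018).round(4) for p in((72,400),(410,447),(453,385))])
print("near cheek top quad",[onz(T,*t(*p),.09).round(4) for p in((208,223),(289,223),(288,238),(207,238))])
print("near cheek top side",[onz(S,*s(*p),.09).round(4) for p in((305,236),(330,202),(370,206),(345,238))])
print("far cheek top side",[onz(S,*s(*p),.09).round(4) for p in((220,225),(243,195),(272,197),(250,225))])
print("pin end T",onz(T,*t(251,470),.075),"shoulder",onz(T,*t(247,385),.075),"shaft",onz(T,*t(243,270),.075))
print("pin end S",onz(S,*s(577,275),.07),"shoulder",onz(S,*s(484,270),.07))
print("cradle end", [onz(T,*t(*p),.062).round(4) for p in((207,506),(276,504))],"cradle top S",onz(S,*s(612,305),.0645))
print("ears",onz(T,*t(705,150),.09),onz(T,*t(708,230),.09))
print("grip end tri",tri(ray(T,*t(73,162)),ray(S,*s(212,128))),"eye front top",tri(ray(T,*t(256,166)),ray(S,*s(289,76))))
```

```text
board
[0.7297 0.0191 0.018 ]
[ 0.731  -0.3129  0.018 ]
[ 0.5595 -0.3115  0.018 ]
[0.5609 0.0192 0.018 ]
0.332 -89.78
0.3307 -90.24
0.1688 -0.03
0.1715 -0.46
board bottom side [array([0.7245, 0.0332, 0.018 ]), array([0.5616, 0.0329, 0.018 ]), array([ 0.5628, -0.0373,  0.018 ])]
near cheek top quad [array([ 0.6326, -0.0336,  0.09  ]), array([ 0.6322, -0.0745,  0.09  ]), array([ 0.6244, -0.0738,  0.09  ]), array([ 0.6249, -0.0328,  0.09  ])]
near cheek top side [array([ 0.6293, -0.0216,  0.09  ]), array([ 0.6332, -0.0678,  0.09  ]), array([ 0.6135, -0.0684,  0.09  ]), array([ 0.6111, -0.0248,  0.09  ])]
far cheek top side [array([ 0.6715, -0.023 ,  0.09  ]), array([ 0.6758, -0.0642,  0.09  ]), array([ 0.6617, -0.0659,  0.09  ]), array([ 0.6583, -0.0272,  0.09  ])]
pin end T [ 0.50851621 -0.05381779  0.075     ] shoulder [ 0.55182372 -0.0530484   0.075     ] shaft [ 0.61120263 -0.05276884  0.075     ]
pin end S [ 0.51114256 -0.06214845  0.07      ] shoulder [ 0.55359373 -0.05493267  0.07      ]
cradle end [array([ 0.4915, -0.0328,  0.062 ]), array([ 0.4921, -0.0681,  0.062 ])] cradle top S [ 0.49028594 -0.04479242  0.0645    ]
ears [ 0.66832957 -0.28908889  0.09      ] [ 0.62664778 -0.28795005  0.09      ]
grip end tri (array([0.64831502, 0.03840419, 0.15884067]), [np.float64(0.0011779606077540986), np.float64(0.0011779606077541476)]) eye front top (array([ 0.64524711, -0.04805102,  0.15685697]), [np.float64(0.000439127986088442), np.float64(0.00043912798608838953)])
```

>>> {"op": "drive_tool", "data": {"increments": [[0,0,-1,0,0,-10,0],[0,0,-1,0,0,-10,0],[0,0,-1,0,0,-10,0],[0,0,-0.5,0,0,-10,0],[0,0,0,0,0,-10,0]], "grip_force": 20}}

```text
clock: 0.72
ee_pos: [0.1775, -0.5469, 0.2515]
eef_rot: [0.828, 0.561, -0.0, 0.0]
force: [-0.0, 0.3, -0.7]
gripper_width: 0.0473
grip_force: 0.0
```

>>> {"op": "drive_tool", "data": {"increments": [[0,0,0,0,0,-10,0],[0,0,0,0,0,-10,0],[0,0,0,0,0,-2,0],[5,4,0,0,0,0,0],[5,4,0,0,0,0,0]]}}

```text
clock: 1.35
ee_pos: [0.2561, -0.4485, 0.2509]
eef_rot: [0.709, 0.705, 0.0, -0.0]
force: [1.6, -0.4, 0.9]
gripper_width: 0.0008
grip_force: 0.0
```

>>> {"op": "drive_tool", "data": {"increments": [[4.5,4,0,0,0,0,0],[4.5,4,0,0,0,0,0],[4.5,4,0,0,0,0,0],[4.5,4,0,0,0,0,0],[4.5,4,0,0,0,0,0]]}}

```text
clock: 1.98
ee_pos: [0.4567, -0.2228, 0.2515]
eef_rot: [0.708, 0.706, -0.0, 0.0]
force: [0.5, -0.4, 0.3]
gripper_width: 0.0008
grip_force: 0.0
```

>>> {"op": "drive_tool", "data": {"increments": [[4.5,4,0,0,0,0,0],[4.5,4,0,0,0,0,0],[4.5,4,0,0,0,0,0],[4.5,4,0,0,0,0,0],[4.5,3,0,0,0,0,0]]}}

```text
clock: 2.6
ee_pos: [0.6471, 0.0022, 0.2509]
eef_rot: [0.708, 0.706, -0.0, 0.0]
force: [0.7, -0.7, 0.5]
gripper_width: 0.0005
grip_force: 0.0
```

>>> {"op": "drive_tool", "data": {"increments": [[0,0,0,0,0,0,0]]}}

```text
clock: 2.72
ee_pos: [0.6472, 0.0039, 0.2502]
eef_rot: [0.706, 0.708, 0.0, -0.001]
force: [0.4, -0.5, -0.1]
gripper_width: 0.0007
grip_force: 0.0
```

>>> {"op": "drive_tool", "data": {"increments": [[0,0,3,0,0,0,0],[0,0,3,0,0,0,0],[0,0,1,0,0,0,0],[0.1,0,1,0,0,0,0],[0.2,0,1,0,0,0,0]]}}

```text
clock: 3.35
ee_pos: [0.6462, 0.0032, 0.1622]
eef_rot: [0.708, 0.707, 0.001, 0.001]
force: [-0.7, 0.5, 2.3]
gripper_width: 0.0008
grip_force: 0.7
```

>>> {"op": "drive_tool", "data": {"increments": [[0.3,0,1,0,0,0,0],[0.2,0,1,0,0,0,0],[0.2,0,1,0,0,0,0],[0.1,0,1,0,0,0,0],[0.1,0,1,0,0,0,0]]}}

```text
clock: 3.98
ee_pos: [0.646, 0.013, 0.1108]
eef_rot: [0.707, 0.707, 0.0, -0.0]
force: [0.2, 1.3, 1.7]
gripper_width: 0.0002
grip_force: 0.7
```

>>> {"op": "drive_tool", "data": {"increments": [[0.1,0,0.7,0,0,0,0],[0,0,0.5,0,0,0,0],[0,0,0.3,0,0,0,0],[0,0,0.1,0,0,0,0],[0,0,0,0,0,0,0]]}}

```text
clock: 4.6
ee_pos: [0.6457, 0.0132, 0.0955]
eef_rot: [0.707, 0.707, -0.0, 0.0]
force: [-0.1, -0.4, 0.9]
gripper_width: 0.0003
grip_force: 0.1
```

Run:
```python
from h import *
import pickle
for n,(x,y,w,h,f) in(("side",(270,165,110,75,7)),("top",(330,115,160,120,5))):
    c=robot.get_image(n);pickle.dump(c,open(n+"1.pkl","wb"))
    a=cv2.resize(c["img"][y:y+h,x:x+w],None,fx=f,fy=f,interpolation=cv2.INTER_CUBIC)
    cv2.imwrite(f"pics/{n}1.png",a[:,:,::-1])
s=robot.state();print(s["ee_pos"],s["force"])
```

```text
[0.64565561 0.01317138 0.09544348] [ 0.0799851  -0.20719324  0.46359471]
```

View pics/side1.png

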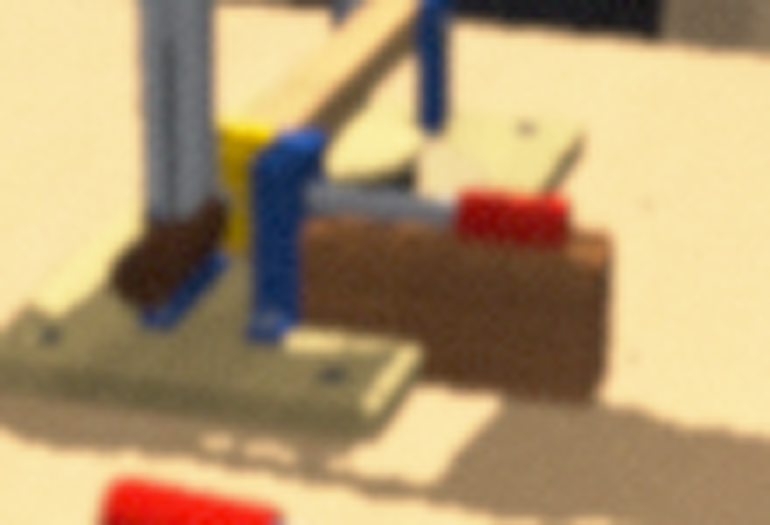

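The side crop shows the eye's top about (245,125) nearly level with the cheek top at about (310,130). The finger hides part of it, so I'll withdraw and measure unobstructed.

>>> {"op": "drive_tool", "data": {"increments": [[0,0,-2,0,0,0,0],[0,0,-4,0,0,0,0],[0,-4,-4,0,0,0,0],[-1,-5,0,0,0,0,0],[-2,-5,0,0,0,0,0]]}}

```text
clock: 5.32
ee_pos: [0.5045, -0.0167, 0.196]
eef_rot: [0.707, 0.707, 0.0, 0.001]
force: [0.3, -0.8, -0.2]
gripper_width: 0.0005
grip_force: 0.0
```

>>> {"op": "drive_tool", "data": {"increments": [[-2,-3,0,0,0,0,0],[-1.6,0,0,0,0,0,0],[0,0,0,0,0,0,0]]}}

```text
clock: 5.7
ee_pos: [0.4771, -0.0536, 0.1958]
eef_rot: [0.708, 0.706, 0.001, 0.001]
force: [-0.2, 1.0, -0.7]
gripper_width: 0.0009
grip_force: 0.0
```

Run:
```python
from h import *
import pickle
c=robot.get_image("side");pickle.dump(c,open("side2.pkl","wb"))
d=robot.get_image("top");pickle.dump(d,open("top2.pkl","wb"))
a=cv2.resize(c["img"][165:225,275:345],None,fx=8,fy=8,interpolation=cv2.INTER_CUBIC)
b=cv2.resize(d["img"][130:230,340:410],None,fx=4.8,fy=4.8,interpolation=cv2.INTER_CUBIC)
o=np.zeros((480,560+336,3),np.uint8);o[:,:560]=a;o[:,560:]=b;o=o[:,:800]
cv2.imwrite("pics/c2.png",o[:,:,::-1])
s=robot.state();print(s["ee_pos"],s["force"])
# predicted level eye outer-top edge, cheek tops (world), in side crop coords
for X in((.634,-.033,.09),(.658,-.033,.09),(.634,-.073,.09),(.658,-.073,.09),(.612,-.033,.09),(.632,-.033,.09),(.66,-.033,.09),(.676,-.033,.09)):
    print(X,((proj(c,X)[0]-(275,165)+.5)*8-.5).round(0))
```

```text
[ 0.47713687 -0.05258883  0.19540349] [ 0.69525323  0.55086534 -0.19623905]
(0.634, -0.033, 0.09) [245. 182.]
(0.658, -0.033, 0.09) [180. 175.]
(0.634, -0.073, 0.09) [283. 144.]
(0.658, -0.073, 0.09) [219. 137.]
(0.612, -0.033, 0.09) [305. 189.]
(0.632, -0.033, 0.09) [251. 183.]
(0.66, -0.033, 0.09) [175. 174.]
(0.676, -0.033, 0.09) [132. 169.]
```

View pics/c2.png

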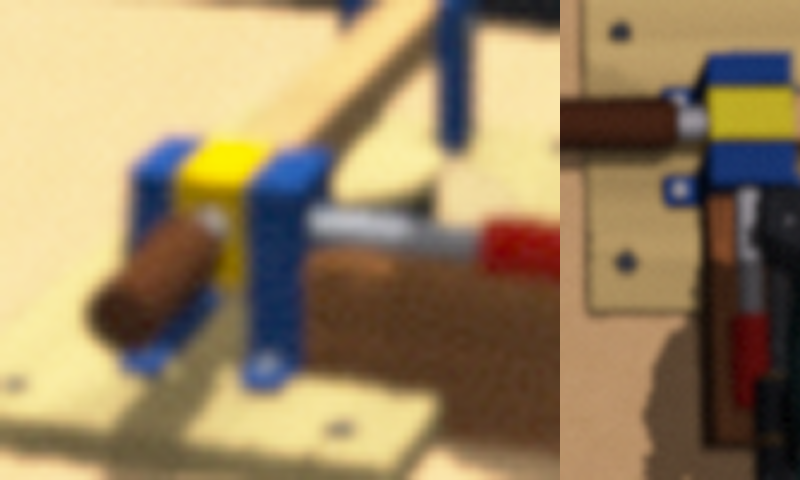

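The crop shows the eye's outer top edge (180–240, ~186) on one line with the far cheek top (135–170, ~175) and the near cheek top (250–310, ~188). It is flush to within about 1–2 mm, so I'll lower behind the pin and push.

>>> {"op": "drive_tool", "data": {"increments": [[0,0,4,0,0,0,0],[0,0,4,0,0,0,0],[-0.1,0,2.5,0,0,0,0],[0,0,1.4,0,0,0,0],[0,0,0,0,0,0,0]]}}

```text
clock: 6.42
ee_pos: [0.4759, -0.053, 0.0756]
eef_rot: [0.707, 0.707, -0.0, -0.001]
force: [0.3, 0.0, 0.2]
gripper_width: 0.0003
grip_force: 0.0
```

>>> {"op": "drive_tool", "data": {"increments": [[0,0.7,0,0,0,0,0],[0,0.7,0,0,0,0,0],[0,0.7,0,0,0,0,0],[0,0.7,0,0,0,0,0],[0,0.5,0,0,0,0,0]]}}

```text
clock: 7.05
ee_pos: [0.5091, -0.0535, 0.0765]
eef_rot: [0.707, 0.707, -0.0, -0.0]
force: [-0.4, -0.5, 0.6]
gripper_width: 0.0008
grip_force: 0.5
```

>>> {"op": "drive_tool", "data": {"increments": [[0,0.5,0,0,0,0,0],[0,0.5,0,0,0,0,0],[0,0.5,0,0,0,0,0],[0,0.5,0,0,0,0,0],[0,0.5,0,0,0,0,0]]}}

```text
clock: 7.68
ee_pos: [0.5341, -0.0535, 0.0764]
eef_rot: [0.707, 0.707, -0.0, 0.0]
force: [-0.8, 0.5, 1.4]
gripper_width: 0.0005
grip_force: 0.4
```

>>> {"op": "drive_tool", "data": {"increments": [[0,0.5,0,0,0,0,0],[0,0.5,0,0,0,0,0],[0,0.4,0,0,0,0,0],[0,0,0,0,0,0,0]]}}

```text
clock: 8.18
ee_pos: [0.5485, -0.0536, 0.0764]
eef_rot: [0.707, 0.707, 0.0, 0.0]
force: [0.4, -0.3, -0.2]
gripper_width: 0.0007
grip_force: 0.0
```

Nothing has resisted so far. About 6 mm should remain, so I'll go on in small steps until there is contact force.

>>> {"op": "drive_tool", "data": {"increments": [[0,0.2,0,0,0,0,0],[0,0.2,0,0,0,0,0],[0,0.1,0,0,0,0,0],[0,0,0,0,0,0,0]]}}

```text
clock: 8.68
ee_pos: [0.5529, -0.0535, 0.0764]
eef_rot: [0.707, 0.707, 0.0, 0.0]
force: [0.2, 0.1, 0.2]
gripper_width: 0.0007
grip_force: 0.1
```

Run:
```python
from h import *
import pickle
c=robot.get_image("side")
a=cv2.resize(c["img"][165:225,275:375],None,fx=8,fy=8,interpolation=cv2.INTER_CUBIC)
cv2.imwrite("pics/c3.png",a[:,:,::-1])
s=robot.state();print(s["ee_pos"],s["force"])
```

```text
[ 0.55288822 -0.0535073   0.07645734] [ 0.10621031 -0.63853785  0.50346754]
```

View pics/c3.png

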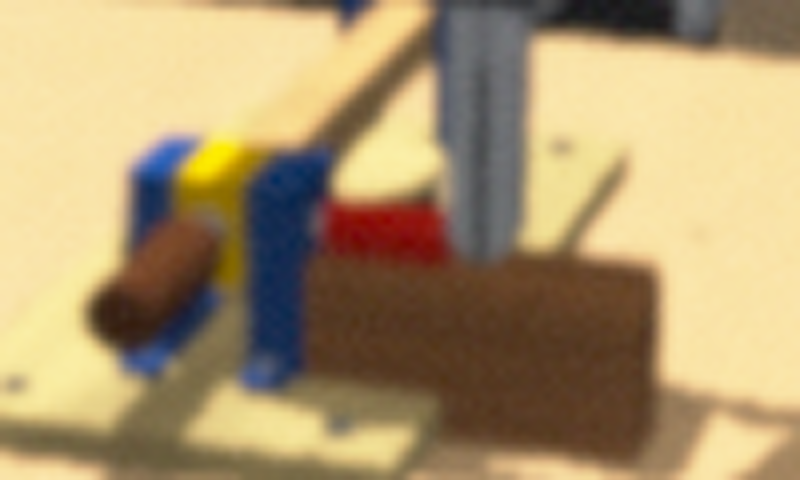

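The handle (330–447, 230) has nearly reached the near cheek and only a sliver of shaft shows at about x=322. I'll push the last few millimetres and watch the force.

>>> {"op": "drive_tool", "data": {"increments": [[0,0.1,0,0,0,0,0],[0,0.1,0,0,0,0,0],[0,0,0,0,0,0,0]]}}

```text
clock: 9.1
ee_pos: [0.5549, -0.0535, 0.0765]
eef_rot: [0.707, 0.707, 0.0, 0.0]
force: [-0.1, 0.7, 0.0]
gripper_width: 0.0008
grip_force: 0.1
```

>>> {"op": "drive_tool", "data": {"increments": [[0,0.1,0,0,0,0,0],[0,0,0,0,0,0,0]]}}

```text
clock: 9.35
ee_pos: [0.5559, -0.0535, 0.0765]
eef_rot: [0.707, 0.707, 0.0, 0.0]
force: [0.1, 0.0, 0.3]
gripper_width: 0.0004
grip_force: 0.2
```

>>> {"op": "drive_tool", "data": {"increments": [[0,0.1,0,0,0,0,0],[0,0,0,0,0,0,0]]}}

```text
clock: 9.6
ee_pos: [0.5569, -0.0535, 0.0765]
eef_rot: [0.707, 0.707, 0.0, 0.0]
force: [-0.2, -0.2, 0.3]
gripper_width: 0.0002
grip_force: 0.2
```

>>> {"op": "drive_tool", "data": {"increments": [[0,0.1,0,0,0,0,0],[0,0,0,0,0,0,0]]}}

```text
clock: 9.85
ee_pos: [0.557, -0.0534, 0.0762]
eef_rot: [0.707, 0.707, -0.001, -0.001]
force: [-2.0, -0.3, 0.8]
gripper_width: 0.0004
grip_force: 1.2
```

>>> {"op": "drive_tool", "data": {"increments": [[0,0.05,0,0,0,0,0],[0,0,0,0,0,0,0]]}}

```text
clock: 10.1
ee_pos: [0.557, -0.0534, 0.0761]
eef_rot: [0.707, 0.707, -0.001, -0.001]
force: [-3.6, -0.9, 1.3]
gripper_width: 0.0006
grip_force: 2.2
```

>>> {"op": "drive_tool", "data": {"increments": [[0,0.05,0,0,0,0,0],[0,0,0,0,0,0,0]]}}

```text
clock: 10.35
ee_pos: [0.557, -0.0534, 0.076]
eef_rot: [0.707, 0.707, -0.001, -0.001]
force: [-5.8, -0.0, 1.6]
gripper_width: 0.0003
grip_force: 2.8
```

The tool stalled at x = 0.557 with the force rising, so the shoulder is seated. I'll back off, lift clear and check.

>>> {"op": "drive_tool", "data": {"increments": [[0,0,0,0,0,0,0],[0,-0.5,0,0,0,0,0],[0,-1.5,0,0,0,0,0],[0,-3,-1,0,0,0,0],[0,-3,-4,0,0,0,0]]}}

```text
clock: 10.98
ee_pos: [0.4763, -0.053, 0.1253]
eef_rot: [0.707, 0.707, -0.001, -0.002]
force: [0.9, -0.7, 0.1]
gripper_width: 0.0005
grip_force: 0.0
```

>>> {"op": "drive_tool", "data": {"increments": [[0,-5,-5,0,0,0,0],[0,-5,-3,0,0,0,0],[0,0,0,0,0,0,0],[0,0,0,0,0,0,0]]}}

```text
clock: 11.48
ee_pos: [0.3851, -0.0535, 0.2009]
eef_rot: [0.707, 0.707, 0.001, 0.001]
force: [-1.1, 1.1, -0.9]
gripper_width: 0.0005
grip_force: 0.0
```

Run:
```python
from h import *
c=robot.get_image("side");d=robot.get_image("top")
a=cv2.resize(c["img"][165:225,275:350],None,fx=7,fy=7,interpolation=cv2.INTER_CUBIC)
b=cv2.resize(d["img"][135:220,355:405],None,fx=4.94,fy=420/85,interpolation=cv2.INTER_CUBIC)
h=min(a.shape[0],b.shape[0]);o=np.hstack([a[:h],b[:h]])
cv2.imwrite("pics/c4.png",o[:,:,::-1])
for n,i in(("side",c),("top",d)):
    k=cv2.inRange(cv2.cvtColor(i["img"],cv2.COLOR_RGB2HSV),(0,170,80),(5,255,255));N,_,st,ce=cv2.connectedComponentsWithStats(k)
    print(n,[(st[j].tolist(),onz(i,*ce[j],.07 if n=="side" else .077).round(4)) for j in range(1,N) if st[j,4]>30 and 310<ce[j][0]<400])
s=robot.state();print(s["ee_pos"],s["force"],s["clock"])
```

```text
side [([315, 189, 15, 8, 90], array([ 0.5919, -0.0556,  0.07  ]))]
top [([375, 170, 9, 19, 168], array([ 0.589 , -0.0529,  0.077 ]))]
[ 0.38520205 -0.05345093  0.19996508] [-0.62280443  0.01239104 -0.57223601] 11.575
```

View pics/c4.png

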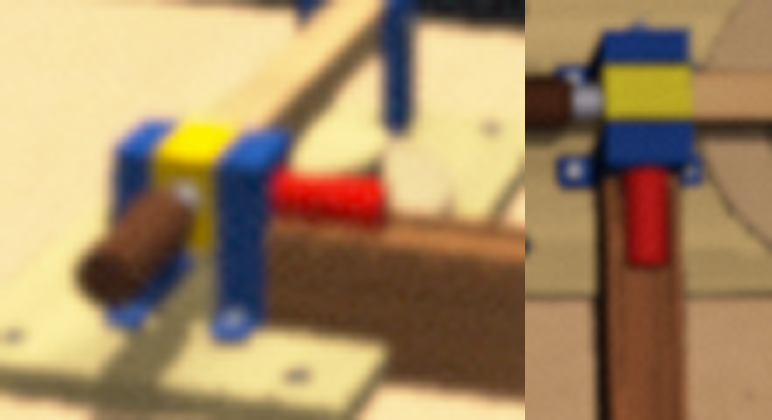

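The red handle sits against the near cheek (side crop 275,195; top crop 648,168). Its centre is at about x = 0.590, which puts the shoulder 33–34 mm from the press origin, as required. The eye is flush with the cheeks and the robot is clear, so I'm handing in.

```bash
python3 -c "
from cell import robot
print(robot.job_done())"
```

```text
the job is handed in; nothing more can be done
None
```

The press arm is level, the locking pin is home with its red handle against the near cheek, and the job is handed in at about 11.6 s; no verdict was shown.

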